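# Find the tired spring among the carving rests

### The job

One of the three sprung carving rests has a tired spring. Press the pads with the fingertips one after another, from the robot's left to its right, each at least half-way down, to find the softest; when all three have been tried, push the orange tag in front of the softest one down flat. Leave the other two tags up, and do not move or lift the jars and the pot.

Things in the scene. Friction and masses are not known exactly. Their poses are not given: they have to be found in the camera images.
- rack: plywood board, 190 (x) x 420 (y) x 20 mm, fixed to the table. Origin on the table under its middle rest; z up, +y along the row of rests to the robot's left, -x towards the robot, within 0.3 rad. It carries three look-alike sprung carving rests 130 mm apart, each with a hinged orange tag in front of it (-x side). All this is fastened down.
- left_rest (a point): centre of the top face of the unpressed pad on the robot's left (+y of the rack), 86 mm above the table; the point stays put when the pad is pressed; axes as rack. A rest is a green cup, 80 mm across at the foot, with a black rubber pad, a disc 64 mm across, on a spring.
- mid_rest (a point): centre of the top face of the unpressed pad in the middle, 86 mm above the table; the point stays put when the pad is pressed; axes as rack. Each pad goes straight down by up to 12 mm and springs back when let go.
- right_rest (a point): centre of the top face of the unpressed pad on the robot's right (-y of the rack), 86 mm above the table; the point stays put when the pad is pressed; axes as rack. The springs are dealt out to the three places anew at each start: 8 mm down, the softest pushes back with 4 to 5 N, the others with 8 to 9 N and about 14 N.
- left_tag_hinge (a point): middle of the hinge line (along y) of the tag on the robot's left (+y of the rack), 52 mm in front (-x) of its rest's centre, 30 mm above the table; axes as rack. The tag, a plate 40 mm wide, 50 mm long, 4 mm thick with a round end, reaches from the hinge to -x and slants up, its end 60 to 70 mm above the table. Flat, its upper face is 32 mm above the table
- tag_left (a joint): angle of the tag on the robot's left (+y of the rack): 0 = raised by 0.9 rad, 0.9 = flat and level against its stop; starts between 0 and 0.15. Pressed from above about 27 mm from the hinge (-x side) it swings down under 2 to 3 N, and it stays where it is left
- mid_tag_hinge (a point): middle of the hinge line (along y) of the tag in the middle, 52 mm in front (-x) of its rest's centre, 30 mm above the table; axes as rack. The tag, a plate 40 mm wide, 50 mm long, 4 mm thick with a round end, reaches from the hinge to -x and slants up, its end 60 to 70 mm above the table. Flat, its upper face is 32 mm above the table
- tag_mid (a joint): angle of the tag in the middle: 0 = raised by 0.9 rad, 0.9 = flat and level against its stop; starts between 0 and 0.15. Pressed from above about 27 mm from the hinge (-x side) it swings down under 2 to 3 N, and it stays where it is left
- right_tag_hinge (a point): middle of the hinge line (along y) of the tag on the robot's right (-y of the rack), 52 mm in front (-x) of its rest's centre, 30 mm above the table; axes as rack. The tag, a plate 40 mm wide, 50 mm long, 4 mm thick with a round end, reaches from the hinge to -x and slants up, its end 60 to 70 mm above the table. Flat, its upper face is 32 mm above the table
- tag_right (a joint): angle of the tag on the robot's right (-y of the rack): 0 = raised by 0.9 rad, 0.9 = flat and level against its stop; starts between 0 and 0.15. Pressed from above about 27 mm from the hinge (-x side) it swings down under 2 to 3 N, and it stays where it is left
- glaze_jar: loose closed glass jar of green glaze, 66 mm across, 95 mm tall, standing beyond the left end of the rack; origin at the centre of its underside
- pinch_pot: loose terracotta pot, 92 mm across its rim, 50 mm tall, beyond the right end of the rack; origin at the centre of its underside
- brush_jar: loose amber jar, 56 mm across, 81 mm tall, with two brushes sticking up to 155 mm, behind the rack (+x); origin at the centre of its underside
Mind the look-alikes: they are no part of the job. What is shaped like the pinch_pot but purple is not meant.

How it is judged:
By the outcome, as a careful person would: the job done as asked, in the order asked, and still so for the second after the job is handed in, with the robot touching nothing.
It also fails if it takes over 48 s, if anything falls off the work surface, if the arm or the gripper's body presses on something with over 40 N, if the wrist force passes 120 N, or if a joint passes its speed limit or range.

### The arm

A 6-joint arm with a two-finger parallel gripper is mounted at the origin on the work surface. World frame = base frame: x ahead of the robot, y to its left, z up, the work surface at z = 0. Lengths are in m, angles in rad, forces in N, time in s.
With the tool pointing down it reaches from about 0.375 to 0.9 m from the base axis. Payload 3.1 kg.
Tool frame: the origin (TCP) lies on the centre line of the jaws, within the pads' length; the fingertips stand 22 mm ahead of it and the grasp point (between the pads) lies 3 mm ahead of it; z points along the fingers, x is the direction in which the jaws open and shut, and the axes are right-handed (so a half turn about z gives the same grasp; the last joint's range is limited). The gripper opens to 87 mm and grips with 3 to 60 N. Pads are 19 mm wide; open, the fingers measure 117 mm over their backs; the gripper's body (75 mm by 190 mm) begins 51 mm behind the grasp point.
Start: joints at [0.97, 0.527, 1.433, -0, 1.181, -0.178], TCP at [0.256, 0.57, 0.245] pointing down, gripper open.
Joint ranges: [-3.08, 3.08], [-0.75, 2.2], [0.22, 2.44], [-1.43, 4.57], [0, 2.65], [-2.85, 2.85]. Speed limits (rad/s): [2.79, 2.79, 3.14, 3.14, 3.14, 3.14].

### API

Orientations are given as a unit quaternion [x, y, z, w].
In Python, from rig import robot, camera, order gives the robot as it stands.
- The arm moves only by the shell command python3 -m pendant 'ROWS' [OPENING] [FORCE]. ROWS is JSON, a list of rows, each a list of 2 entries, a list of its own where there are three numbers: the shift along the tool's x, y, z in mm, then the turn about the tool's z in degrees. A call has 1 to 8 rows; each row shifts and turns the commanded pose from where the row before left it, along the tool's axes as they then stand; what a row does not reach is not made up. A row lasts 1/8 s, in which the tool goes at most 62.5 mm and 10.7 degrees, less where a joint would pass 70% of its speed; a pose out of reach is approached as far as the arm can. A call with a gripper value outside its range is refused whole. OPENING is the finger opening in mm, from 0 to 87, set as the call begins (- or left out, the last holds). The fingers move at their own pace and stop on an object; FORCE is the grip in N (left out, the last holds). Time passes only in rows, so rows that do not move let the fingers close. It gives the time, the measured TCP pose, the force and the opening at its end, in the units of the state.
- robot.get_obs(): the state, without advancing time (a new reading comes with each control period).
- camera(name): name is "scene" or "top" or "wrist"; returns a dict with "pixels" (480x640x3 uint8, blue, green, red), "mtx" (3x3 intrinsics, pixels), "R" (3x3) and "t" (3): a world point X has camera coordinates R X + t. Camera axes: x right, y down, z forward; pixel columns grow to the right and rows downward; lengths in m; the calibration is good to about 2 mm. A picture is of the moment at which its call begins. There is no depth.
- order.hand_in(): hands the job in, once; it reports no verdict.
The state is a dict: "time": time; "q": joint angles; "joint_velocities": joint speeds; "joint_torque": joint torques, N m; "position": TCP position; "tool_rot": TCP orientation; "ft_force": force on the tool from outside, world axes, zero at the start; "moment": the same for the moment, N m; "grip_width": finger opening in m.
Only numpy, scipy, OpenCV 4.12 (cv2) and the standard library are available. Lean on these libraries where they do the work, as an engineer would, in place of code of your own. Each camera call takes 0.05 s, during which the arm holds its last target. There are 200 camera calls.

## Working session

There is one attempt and no reset: what is moved stays moved. The work goes in short steps, Python scripts to look and compute and a shell command to move; the robot and the scene stay as the last step left them, time stands still between calls to the robot, and variables do not carry over. Pictures are saved under pics/ and viewed, about 8 in all and at most 12, crops included, and the job is handed in when it is done.

```bash
mkdir -p pics; python3 - <<'E'
from rig import robot,camera
import cv2,numpy as np
o=robot.get_obs();print({k:np.round(v,3).tolist() for k,v in o.items()})
for n in("top","scene"):
    c=camera(n);cv2.imwrite(f"pics/{n}0.png",c["pixels"]);print(n,np.round(c["mtx"],1).tolist(),np.round(c["R"],3).tolist(),np.round(c["t"],3).tolist())
E
```

```text
{'time': 0.0, 'q': [0.97, 0.528, 1.434, 0.0, 1.181, -0.178], 'joint_velocities': [-0.001, -0.001, 0.002, -0.0, 0.001, -0.001], 'joint_torque': [0.001, -44.005, -17.659, 0.063, 0.058, -0.0], 'position': [0.256, 0.569, 0.244], 'tool_rot': [0.84, 0.543, -0.001, 0.0], 'ft_force': [0.701, -0.283, -0.635], 'moment': [0.002, 0.02, 0.007], 'grip_width': 0.087}
top [[540.4, 0.0, 321.0], [0.0, 540.4, 245.5], [0.0, 0.0, 1.0]] [[-0.011, -1.0, 0.028], [-0.997, 0.008, -0.078], [0.078, -0.029, -0.997]] [-0.0, 0.63, 1.171]
scene [[505.1, 0.0, 320.5], [0.0, 505.1, 248.1], [0.0, 0.0, 1.0]] [[-0.098, 0.995, -0.015], [0.849, 0.076, -0.523], [-0.519, -0.064, -0.852]] [0.05, -0.5, 1.538]
```

View pics/top0.png

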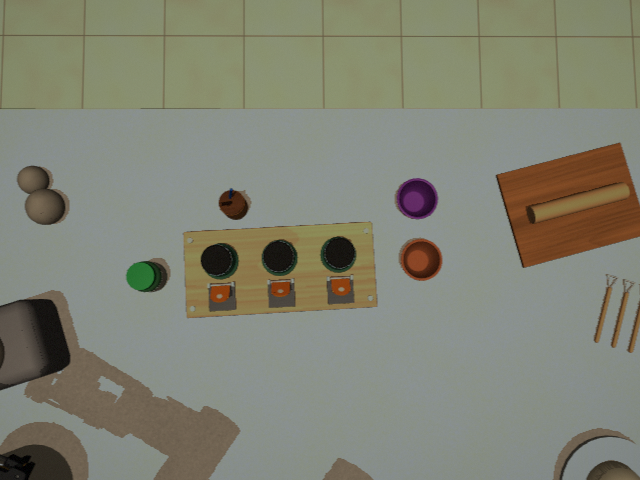

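View pics/scene0.png

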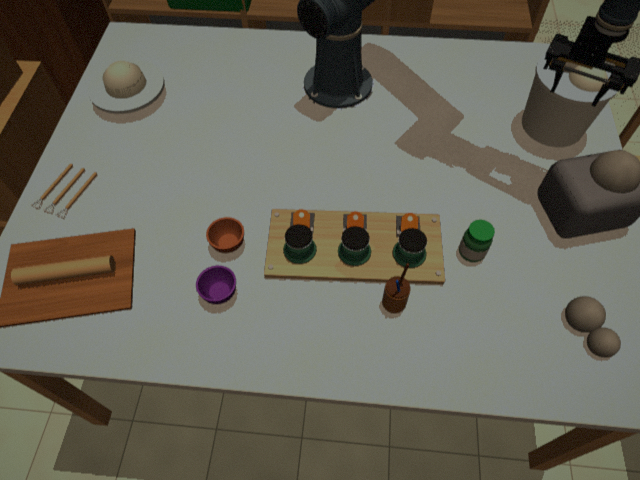

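Top view: three black pads at about (217,260), (279,257) and (339,253), with orange tags below them. Green jar at (142,276), terracotta pot at (422,259), brush jar at (233,204). The purple pot is the look-alike. The scene view agrees.

```bash
cat > h.py <<'E'
import numpy as np,cv2
def ray(c,uv,z):
    d=c["R"].T@np.linalg.solve(c["mtx"],[uv[0],uv[1],1]);o=-c["R"].T@c["t"]
    return o+d*(z-o[2])/d[2]
E
python3 - <<'E'
from rig import robot,camera
from h import *
def blobs(m,a):
    n,l,s,ce=cv2.connectedComponentsWithStats(m.astype(np.uint8)*255)
    return [(s[i],ce[i]) for i in range(1,n) if s[i][4]>a]
for nm,roi in(("top",(180,380,220,320)),("scene",(265,445,200,285))):
    c=camera(nm);p=c["pixels"].astype(int);hsv=cv2.cvtColor(c["pixels"],cv2.COLOR_BGR2HSV)
    r=np.zeros(p.shape[:2],bool);r[roi[2]:roi[3],roi[0]:roi[1]]=1
    mx=p.max(2);mn=p.min(2)
    for s,ce in blobs(r&(mx<45)&(mx-mn<14),150): print(nm,"pad",s,ce.round(1),ray(c,ce,.086).round(4))
    for s,ce in blobs(r&(hsv[...,0]<13)&(hsv[...,1]>190)&(mx>120),40): print(nm,"tag",s,ce.round(1),ray(c,ce,.05).round(4))
E
```

```text
top pad [324 237  31  33 718] [339.1 252.4] [ 0.6099 -0.042   0.086 ]
top pad [263 240  32  32 723] [278.2 256. ] [0.6035 0.0855 0.086 ]
top pad [201 244  35  31 788] [217.4 259.6] [0.597  0.2121 0.086 ]
top tag [332 279  18  16 219] [340.4 285.8] [ 0.54   -0.0462  0.05  ]
top tag [272 282  17  14 183] [280.3 287.9] [0.5369 0.0832 0.05  ]
top tag [211 286  18  16 219] [219.5 292.6] [0.5282 0.213  0.05  ]
scene pad [285 225  27  25 483] [298.1 236.5] [ 0.6146 -0.0395  0.086 ]
scene pad [341 227  28  24 486] [354.9 238.2] [0.6078 0.0892 0.086 ]
scene pad [395 229  31  36 623] [411.  243.6] [0.611  0.2155 0.086 ]
scene tag [347 212  16  15 123] [354.7 219.5] [0.5315 0.0854 0.05  ]
```

```bash
python3 -m pendant '[[[0,0,0],-9],[[0,0,0],-9],[[0,0,0],-9],[[-50,0,0],0],[[-50,0,0],0],[[-50,0,0],0],[[-36,50,0],0],[[-36,50,0],0]]' 0 20
```

```text
time: 1.2
position: [0.3677, 0.3521, 0.2449]
tool_rot: [0.689, 0.724, 0.0, 0.0]
ft_force: [1.1, -0.1, -0.5]
grip_width: 0.015
```

```bash
python3 -m pendant '[[[-36,50,0],0],[[-36,50,0],0],[[-36,50,0],0],[[-36,50,0],0],[[0,20,0],0],[[0,0,0],0],[[0,0,0],0]]'
```

```text
time: 2.08
position: [0.5922, 0.2203, 0.2441]
tool_rot: [0.69, 0.724, -0.001, -0.001]
ft_force: [0.0, 0.4, 0.3]
grip_width: 0.0003
```

```bash
python3 -m pendant '[[[-4,7,20],0],[[0,0,40],0],[[0,0,40],0],[[0,0,15],0],[[0,0,0],0],[[0,0,0],0]]'
python3 - <<'E'
from rig import robot,camera
import cv2,numpy as np
a=camera("wrist");print(a["mtx"].round().tolist(),a["R"].round(3).tolist(),a["t"].round(3).tolist())
s=camera("scene")["pixels"][170:290,240:480]
cv2.imwrite("pics/c1.png",np.vstack([cv2.resize(a["pixels"],(400,300)),cv2.resize(s,(400,200))]))
o=robot.get_obs();print(o["position"],o["ft_force"])
E
```

```text
time: 2.82
position: [0.602, 0.2166, 0.1309]
tool_rot: [0.69, 0.724, 0.001, 0.001]
ft_force: [1.4, -0.4, -0.3]
grip_width: 0.0005
[[352.0, 0.0, 321.0], [0.0, 352.0, 243.0], [0.0, 0.0, 1.0]] [[-0.048, 0.999, 0.0], [0.958, 0.046, 0.284], [0.283, 0.014, -0.959]] [-0.187, -0.589, 0.108]
[0.60206344 0.21651607 0.13128337] [ 0.32146209 -0.17736099  0.20558346]
```

View pics/c1.png

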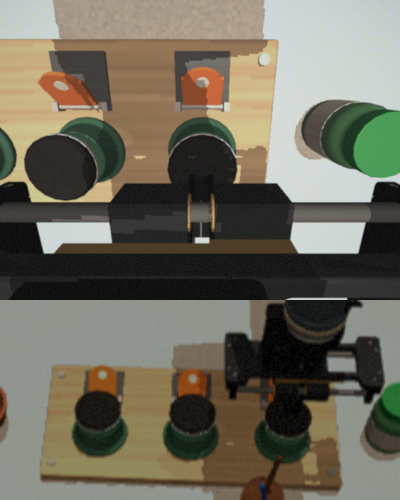

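Wrist view: fingertips centred over the left pad at (203,160); the mid pad is whole at (61,166). Now press the left pad about 9 mm.

```bash
python3 -m pendant '[[[0,0,12],0],[[0,0,8],0],[[0,0,4],0],[[0,0,4],0],[[0,0,4],0],[[0,0,0],0],[[0,0,0],0],[[0,0,0],0]]'
python3 - <<'E'
from rig import robot,camera
from h import *
c=camera("wrist");w=[]
for i in range(4):
    camera("top"); o=robot.get_obs();w.append(np.r_[o["position"],o["ft_force"]])
print(np.mean(w,0).round(4),np.std(w,0).round(3))
for n,uv,z in(("midpad",(98,266),.086),("midhinge",(134,171),.03),("lefthinge",(328,170),.03),("corner",(422,96),.02)): 
    c0=dict(mtx=np.array([[352,0,321],[0,352,243],[0,0,1.]]),R=np.array([[-.048,.999,0],[.958,.046,.284],[.283,.014,-.959]]),t=np.array([-.187,-.589,.108]))
    print(n,ray(c0,uv,z).round(4))
E
```

```text
time: 3.92
position: [0.6006, 0.2161, 0.098]
tool_rot: [0.69, 0.724, -0.0, -0.0]
ft_force: [-2.1, -1.5, 6.0]
grip_width: 0.0
[ 0.6006  0.2161  0.098  -2.5127 -0.8497  5.2564] [0.    0.    0.    0.186 0.308 0.268]
midpad [0.5986 0.0913 0.086 ]
midhinge [0.5514 0.0878 0.03  ]
lefthinge [0.5444 0.2182 0.03  ]
corner [0.4943 0.2779 0.02  ]
```

Left: 5.3 N at 10 mm, which fits the softest band. Next the middle.

```bash
python3 -m pendant '[[[0,0,-15],0],[[0,0,-20],0],[[-30,0,0],0],[[-40,-2,0],0],[[-40,0,0],0],[[-20,0,0],0],[[0,0,0],0],[[0,0,0],0]]'
python3 -c "
from rig import robot;print(robot.get_obs()['position'],robot.get_obs()['ft_force'])"
python3 -m pendant '[[[0,0,12],0],[[0,0,10],0],[[0,0,5],0],[[0,0,4],0],[[0,0,4],0],[[0,0,0],0],[[0,0,0],0],[[0,0,0],0]]'
python3 - <<'E'
from rig import robot,camera
import numpy as np
w=[]
for i in range(4):
    camera("top"); o=robot.get_obs();w.append(np.r_[o["position"],o["ft_force"]])
print(np.mean(w,0).round(4))
E
```

```text
time: 5.18
position: [0.6052, 0.0874, 0.1326]
tool_rot: [0.69, 0.724, 0.0, -0.0]
ft_force: [0.4, 0.3, 0.5]
grip_width: 0.0003
[0.60521607 0.08735379 0.1326295 ] [0.41358051 0.25165377 0.53183977]
time: 6.18
position: [0.6046, 0.0872, 0.0987]
tool_rot: [0.69, 0.724, 0.0, -0.001]
ft_force: [-2.9, 2.1, 10.3]
grip_width: 0.0
[ 0.6046  0.0872  0.0987 -3.4829  2.3393 10.0121]
```

Middle: about 10 N at 9.3 mm. Now the right.

```bash
python3 -m pendant '[[[0,0,-15],0],[[0,0,-20],0],[[-30,0,0],0],[[-40,0,0],0],[[-40,0,0],0],[[-20,0,0],0],[[0,0,0],0],[[0,0,0],0]]'
python3 -m pendant '[[[0,0,12],0],[[0,0,10],0],[[0,0,5],0],[[0,0,4],0],[[0,0,4],0],[[0,0,0],0],[[0,0,0],0],[[0,0,0],0]]'
python3 - <<'E'
from rig import robot,camera
import numpy as np
w=[]
for i in range(4):
    c=camera("scene"); o=robot.get_obs();w.append(np.r_[o["position"],o["ft_force"]])
print(np.mean(w,0).round(4))
E
```

```text
time: 7.38
position: [0.6111, -0.0424, 0.1324]
tool_rot: [0.69, 0.724, -0.0, -0.001]
ft_force: [-0.2, 0.2, 0.1]
grip_width: 0.0002
time: 8.38
position: [0.611, -0.0424, 0.0995]
tool_rot: [0.69, 0.724, 0.0, -0.001]
ft_force: [-5.1, 1.9, 15.2]
grip_width: 0.0003
[ 0.611  -0.0424  0.0996 -4.1815  2.2018 15.1943]
```

Right: 15 N. The left is clearly the softest (5.3, 10 and 15 N), so I press the left tag.

```bash
python3 -m pendant '[[[0,0,-20],0],[[0,0,-30],0],[[45,-10,0],0],[[50,-14,0],0],[[50,-18,0],0],[[50,-18,0],0],[[50,-14,0],0],[[16,-5,0],0]]'
python3 -m pendant '[[[0,0,0],0],[[0,0,0],0]]'
python3 - <<'E'
from rig import robot,camera
import cv2,numpy as np
a=camera("wrist");t=camera("top")["pixels"][200:340,110:330]
cv2.imwrite("pics/c2.png",np.vstack([cv2.resize(a["pixels"],(440,330)),cv2.resize(t,(440,280))[:260]]))
E
```

```text
time: 9.57
position: [0.5182, 0.2159, 0.1471]
tool_rot: [0.688, 0.725, -0.001, -0.0]
ft_force: [-0.6, -0.9, -0.1]
grip_width: 0.0004
time: 9.82
position: [0.5208, 0.2122, 0.1474]
tool_rot: [0.69, 0.724, 0.0, 0.0]
ft_force: [0.2, -0.2, -1.0]
grip_width: 0.0004
```

View pics/c2.png

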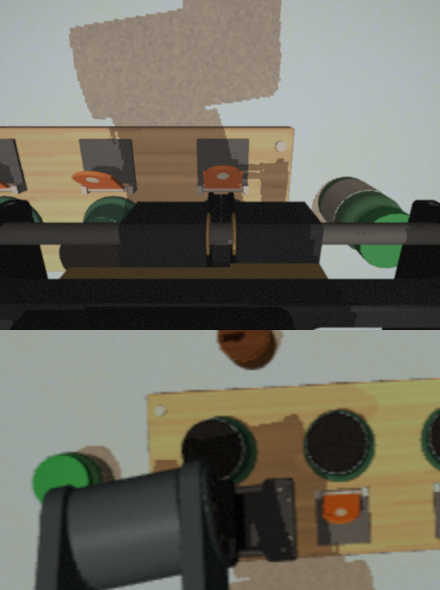

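The fingertips (column 221) are in line with the left tag (222,178). I descend 97 mm.

```bash
python3 -m pendant '[[[0,0,30],0],[[0,0,20],0],[[0,0,10],0],[[0,0,10],0],[[0,0,10],0],[[0,0,10],0],[[0,0,4],0],[[0,0,0],0]]'
python3 -m pendant '[[[0,0,3],0],[[0,0,0],0],[[0,0,0],0]]'
```

```text
time: 10.92
position: [0.5196, 0.2132, 0.0543]
tool_rot: [0.69, 0.724, -0.0, -0.0]
ft_force: [-1.6, -0.1, 8.3]
grip_width: 0.0001
time: 11.3
position: [0.5196, 0.2133, 0.054]
tool_rot: [0.689, 0.724, 0.0, 0.0]
ft_force: [-7.2, -2.2, 26.9]
grip_width: 0.0005
```

It is firm on the stop (tip at 32 mm, 27 N). Retreat and check.

```bash
python3 -m pendant '[[[0,0,-10],0],[[0,0,-30],0],[[0,0,-40],0],[[0,0,-50],0],[[0,0,-50],0],[[0,-40,-30],0],[[0,-40,0],0],[[0,0,0],0]]'
python3 -m pendant '[[[-45,0,0],0],[[-45,0,0],0],[[-45,0,0],0],[[-45,0,0],0],[[-45,0,0],0],[[-45,0,0],0],[[0,0,0],0],[[0,0,0],0]]'
python3 - <<'E'
from rig import robot,camera
import cv2,numpy as np
a=camera("scene")["pixels"][150:330,180:520];t=camera("top")["pixels"][170:330,110:450]
cv2.imwrite("pics/c3.png",np.vstack([cv2.resize(a,(566,300)),cv2.resize(t,(566,266))]))
print(robot.get_obs()["ft_force"])
E
```

```text
time: 12.3
position: [0.4367, 0.2094, 0.2606]
tool_rot: [0.689, 0.724, -0.001, -0.001]
ft_force: [0.1, -0.1, 0.8]
grip_width: 0.0003
time: 13.3
position: [0.4534, -0.0603, 0.2601]
tool_rot: [0.69, 0.724, 0.0, -0.0]
ft_force: [0.1, 0.3, -0.2]
grip_width: 0.0006
[-0.91137328  0.24332185  0.21358993]
```

View pics/c3.png

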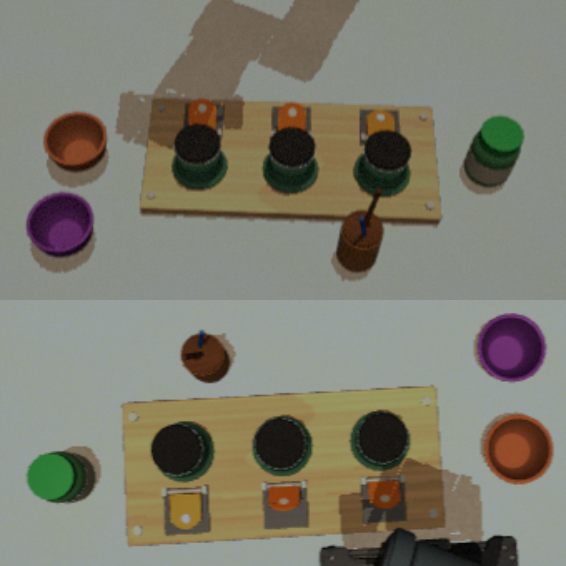

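The left tag lies flat: it shows bright at full length at (185,510) in the lower view. The mid tag (285,497) and right tag (385,494) are still up, and the jars and the pot are where they were.

```bash
python3 -c "
from rig import order;print(order.hand_in())"
```

```text
the job is handed in; nothing more can be done
None
```

I pressed the three pads in order from the robot's left to its right, each more than half-way down, and the left one is the softest. I then pushed the left tag down flat and handed the job in at about 13.5 s.

| Pad | Pressed to | Force on the fingertips |
|---|---|---|
| Left | about 10 mm | 5.3 N |
| Middle | about 9.3 mm | 10 N |
| Right | about 8.4 mm | 15 N |

- **Tag:** it was pressed onto its stop with the fingertips 32 mm above the table, which is its flat height, with about 27 N at the wrist.
- **Last pictures:** they show the left tag flat, the other two tags up, and the jars and pot where they were. The arm was clear of everything, with the wrist force near zero.
- **Disagreements:** the position estimates for the pads and hinges differed by up to about 14 mm between cameras (left pad, in x). I used values in between, and no check failed.

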